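# Refit the dryer knob and hold it pressed

### The arm

A 6-joint arm with a two-finger parallel gripper is mounted at the origin on the work surface. World frame = base frame: x ahead of the robot, y to its left, z up, the work surface at z = 0. Lengths are in m, angles in degrees, forces in N, time in s.
With the tool pointing down it reaches from about 0.3 to 0.75 m from the base axis. Payload 8.5 kg.
Tool frame: the origin (TCP) lies between the finger pads; the fingertips stand env.finger_overhang ahead of it and the grasp point (between the pads) lies 2 mm behind it (env.finger_overhang is the distance from the TCP to the fingertips, in m); z points along the fingers, y is the line along which they close (so a half turn about z gives the same grasp; the last joint's range is limited). The gripper opens to 85 mm and grips with 20 to 120 N. Pads are 22 mm wide; open, the fingers measure 114 mm over their backs; the gripper's body (76 mm by 85 mm) begins 54 mm behind the grasp point. The pads swing forward as they close: fully open they stand 13 mm farther back than shut.
Start: joints at [-87.164, 21.807, 74.336, -0, 83.858, -12.336], TCP at [0.144, -0.531, 0.225] pointing down, gripper open.
Joint ranges: [-178.18, 178.18], [-50.72, 133.34], [12.68, 142.11], [-81.47, 261.47], [9.98, 163.14], [-165.26, 165.26]. Speed limits (degrees/s): [136.94, 136.94, 180, 180, 180, 180].

### API

Orientations are given as a 3x3 rotation matrix whose columns are the frame's x, y, z axes.
In Python, from rig import env gives the robot as it stands. The module is installed in compiled form; this text tells all that it offers.
- The arm moves only by the tool jog_arm, never from a script. Its arguments are lists of equal length, an entry for each row: "hand": the finger opening in m, from 0 to 0.0854; "travel": the shift along the world's x, y, z in m, a list of three; "yaw": the turn about the world's z in rad. A call has exactly 5 rows; each row shifts and turns the commanded pose from where the row before left it; what a row does not reach is not made up. A row lasts 1/8 s, in which the tool goes at most 62.5 mm and 10.7 degrees, less where a joint would pass 70% of its speed; a pose out of reach is approached as far as the arm can. A call is refused whole if a number of a shift passes 0.0625 or a number of a turn 0.188, either way. A call with a gripper value outside its range is refused whole. The fingers move at their own pace and stop on an object; "grip_force" is the grip in N (left out, the last holds). Time passes only in rows, so rows that do not move let the fingers close, or fill a call up. It gives the time, the measured TCP pose, the force, the opening and the grip force at its end, in the units of the state.
- env.observe(): the state, without advancing time (a new reading comes with each control period).
- env.get_image(name): name is "scene" or "top" or "wrist"; returns the picture (384x512x3 uint8, red, green, blue); there is no depth.
- env.calibration(name): a dict with "fx", "fy", "cx", "cy" (pixels), "position" and "rotation" of the camera in the world; the wrist camera has in their place "hand_eye" (4x4, takes a point from camera to tool coordinates, whose origin is the TCP and whose axes are the flange's). Camera axes: x right, y down, z forward; pixel columns grow to the right and rows downward; lengths in m; the calibration is good to about 2 mm. The wrist camera is an equidistant fisheye: a pixel r from the principal point sees the ray r / f radians off the axis. A picture is of the moment at which its call begins: read the wrist's pose just before it. calibration takes no time and is no camera call.
- env.close_job(): hands the job in; it is judged then, once.
The state is a dict: "time_s": time; "q": joint angles; "qvel": joint speeds; "joint_efforts": joint torques, N m; "position": TCP position; "tool_rot": TCP orientation; "ft_force": force on the tool from outside, world axes, zero at the start; "wrist_torque": the same for the moment, N m; "grip_width": finger opening in m; "gripper_force": force on a finger pad.
Only numpy, scipy, OpenCV 4.12 (cv2) and the standard library are available. Lean on these libraries where they do the work, as an engineer would, in place of code of your own. Each camera call takes 0.05 s, during which the arm holds its last target. There are 200 camera calls.

### The job

Pick the loose black dryer knob off the lid of the shut sky-blue box, turn it so that its D-shaped socket matches the flat of the pet dryer's brass D-shaft (white line on the knob pointing the same way as the white dash beside the shaft), and push it fully home. Then press the knob down against the shaft's spring, all or nearly all the way, and finish while still gripping the knob and pressing it down. Leave the brush, bowl, comb and massager where they are.

Things in the scene. Friction and masses are not known exactly. Their poses are not given: they have to be found in the camera images.
- knob: Loose black bar knob, about 60 g (varies), standing socket-down on the sky-blue box's lid. Origin: on the underside, centre of the socket's mouth. 36 mm tall; 26 mm wide in y (two upright flat sides to grip); x from -22 to 22 mm, then a wedge nose to a 4 mm edge at x = +33. A white line on top runs along +x to the nose.
- knob_seat (a point): Inner end of the knob's D socket, on the knob's axis, 14 mm above its underside; the knob's axes. Socket: 14 mm deep, 16.6 mm across, its flat 4.6 mm from the axis on the +x (nose) side, so 1.1 to 1.3 mm play on every side of the shaft. This point meets spindle_top when the knob is fully home.
- spindle_top (a point): Centre of the top of the upright brass D-shaft (14 mm diameter, flat 3.5 mm from the axis, top edge bevelled 1.5 mm). z up; +x points out of the flat, and a white dash on the dark collar lies on that side. 28 mm above the dryer's deck, 22 mm above the collar while released; moves down with the shaft, which does not turn. A knob that is home has the same x and y axes.
- spindle_base: The fixed collar that carries the D-shaft: dark steel disc, 44 mm diameter, 6 mm thick, on the dryer's deck. Origin: centre of its underside, on the shaft's axis; x as for spindle_top.
- spindle (a joint): How far the shaft is pressed down, m: 0 released, 0.006 at its bottom stop. A spring pushes it up with about 4 N at 0, rising to about 11 N at 0.006; it returns by itself.
- dryer: Fixed off-white pet dryer. Origin: centre of the underside of its low deck, straight below the shaft. Deck 160 mm (x) by 180 mm (y), 62 mm high, with a dark panel on top; the blower drum, 140 mm diameter, 145 mm high, lies along x with its axis at y = +155 mm.
- flip_box: Shut sky-blue hard plastic flip-top box, fixed. Origin: centre of its underside. 124 mm (x) by 164 mm (y), lid top 54 mm above the bench; the knob stands on the lid.
- bowl: Empty off-white enamel bowl, 120 mm across, 50 mm high; leave alone. Origin: centre of its underside.
- pin_brush: Metal pin brush, lying, pins up, about 215 mm long along its x, 55 mm wide, 33 mm high; leave alone. Origin on its underside where the handle meets the head.
- comb: Cherrywood comb, lying flat, 170 mm along its x, 44 mm wide, 8 mm thick; leave alone. Origin: centre of its underside.
- massager: Teal ribbed silicone massager, 74 mm diameter, 46 mm high; leave alone. Origin: centre of its underside.

How it is judged (in metres and radians):
On the way, in this order (a step that is already met when the one before it is completed fails the run):
1. the knob is lifted off the lid in the gripper (z of knob in the frame of flip_box above 0.075 m and contact force between the fingers and knob above 1 N), for 0.1 s.
2. the knob is fully home on the D-shaft, flat to flat (z of knob_seat in the frame of spindle_top between -0.003 and 0.002 m and horizontal distance between knob_seat and spindle_top below 0.003 m and angle between the x axis of knob and the x axis of spindle_top, either way round below 0.25 rad and angle between the z axis of knob and the z axis of spindle_top, either way round below 0.1 rad), for 0.1 s.
At the end, for the whole second after the job is handed in: The knob is home on the D-shaft (socket end within 2 mm of the shaft's top, axis within 3 mm, turned to within 0.25 rad, tilted under 0.1 rad), the fingers hold it at rest, and the shaft is kept pressed down by more than 4 of its 6 mm, the knob pushing on it with more than 3 N (all of step 2 and value of joint spindle above 0.004 m and contact force between knob and spindle_base above 3 N and contact force between the fingers and knob above 2 N and linear speed of knob below 0.02 m/s); the arm keeps its last pose, push and grip.
It fails at once if the bowl is moved more than 30 mm (distance of bowl from where it was at the start of the episode above 0.03 m).
It fails at once if the pin brush is moved more than 30 mm (distance of pin_brush from where it was at the start of the episode above 0.03 m).
It fails at once if the comb is moved more than 30 mm (distance of comb from where it was at the start of the episode above 0.03 m).
It fails at once if the massager is moved more than 30 mm (distance of massager from where it was at the start of the episode above 0.03 m).
It also fails if it takes over 40 s, if anything falls off the work surface, if the arm or the gripper's body presses on something with over 40 N, if the wrist force passes 120 N, or if a joint passes its speed limit or range.

## Working session

There is one attempt and no reset: what is moved stays moved. The work goes in short steps, Python scripts to look and compute and a tool call to move; the robot and the scene stay as the last step left them, time stands still between calls to the robot, and variables do not carry over. Pictures are saved under pics/ and viewed, at most 10 in all, crops included, and the job is handed in when it is done.

Besides the shell and the picture viewer there is one more tool, called after ">>>" as name(argument=value, ...), one argument or row to a line, values as JSON. jog_arm: Moves the arm, as the interface text tells. Its arguments: {"type":"object","properties":{"hand":{"type":"array"},"travel":{"type":"array"},"yaw":{"type":"array"},"grip_force":{"type":"number"}},"required":["hand","travel","yaw"]}

```bash
mkdir -p pics
python3 - <<'E'
from rig import env
import cv2
s=env.observe();print(s['time_s'],s['position'],s['tool_rot'],s['grip_width'],env.finger_overhang,s['ft_force'])
for n in ['scene','top','wrist']:
    im=env.get_image(n)[:,:,::-1];cv2.imwrite(f'pics/{n}0.png',im);print(n,env.calibration(n))
E
```

```text
0.0 [ 0.14391455 -0.53051076  0.22447466] [[ 9.65148471e-01  2.61702925e-01 -8.99672371e-05]
 [ 2.61702744e-01 -9.65147267e-01  1.55781091e-03]
 [ 3.20852039e-04 -1.52706349e-03 -9.99998783e-01]] 0.0854424157589863 0.017 [-0.23429806 -0.02915713 -0.40288641]
scene {'fx': 370.55316744340826, 'fy': 370.55316744340826, 'cx': 252.25148513458305, 'cy': 188.26644084780045, 'position': array([ 0.82014813, -0.36020938,  0.68110747]), 'rotation': array([[ 0.71201563,  0.58042766, -0.39514235],
       [ 0.70203937, -0.59905373,  0.3850654 ],
       [-0.01320889, -0.55157807, -0.83401868]])}
top {'fx': 372.44131972984303, 'fy': 372.44131972984303, 'cx': 260.61643516443513, 'cy': 190.1235980098483, 'position': array([ 0.4075255 , -0.07741713,  0.90934919]), 'rotation': array([[-0.00127142, -0.98646585,  0.16396193],
       [-0.99955715,  0.00612831,  0.02911962],
       [-0.02973032, -0.1638523 , -0.98603678]])}
wrist {'fx': 297.3186396354542, 'fy': 297.3186396354542, 'cx': 254.83734022247185, 'cy': 196.66736824067323, 'hand_eye': array([[-8.71747140e-04, -9.51981834e-01, -3.06153274e-01,
         7.84600409e-02],
       [ 9.99999597e-01, -7.63856839e-04, -4.72211033e-04,
        -7.35954758e-04],
       [ 2.15679053e-04, -3.06153563e-01,  9.51982116e-01,
        -1.48062242e-01],
       [ 0.00000000e+00,  0.00000000e+00,  0.00000000e+00,
         1.00000000e+00]])}
```

View pics/top0.png

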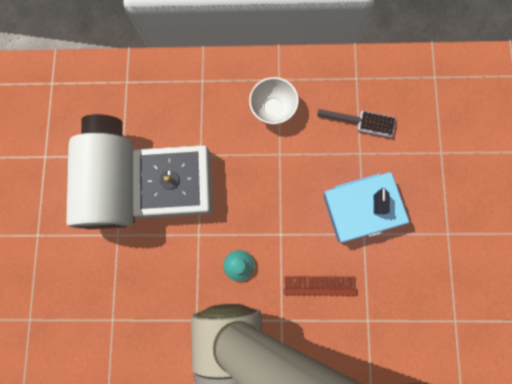

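View pics/scene0.png

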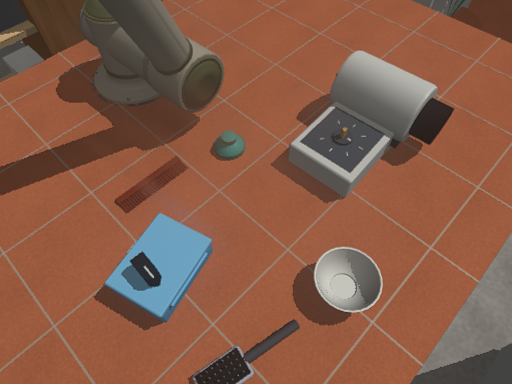

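The top view shows the knob on the blue box near (382,200) and the shaft near (170,180). The scene view shows them at about (146,270) and (344,133). I'll enlarge both.

Run:
```python
import cv2,numpy as np
t=cv2.imread('pics/top0.png');s=cv2.imread('pics/scene0.png')
def c(i,u,v,r): return cv2.resize(i[v-r:v+r,u-r:u+r],(300,300),interpolation=cv2.INTER_CUBIC)
a=np.hstack([c(t,382,205,30),c(t,172,180,30)]);b=np.hstack([c(s,146,270,30),c(s,344,135,30)])
cv2.imwrite('pics/crop1.png',np.vstack([a,b]))
```

```text
(no output)
```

View pics/crop1.png

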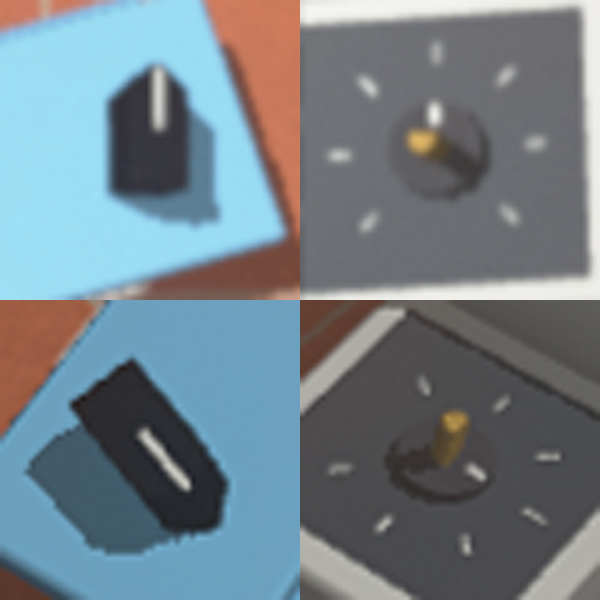

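```bash
cat > h.py <<'E'
from rig import env
import numpy as np
def ray(n,u,v,s=None):
    c=env.calibration(n)
    if n!='wrist':
        return np.array(c['position']),np.array(c['rotation'])@[(u-c['cx'])/c['fx'],(v-c['cy'])/c['fy'],1]
    a,b=(u-c['cx'])/c['fx'],(v-c['cy'])/c['fy'];r=np.hypot(a,b)+1e-12
    d=np.array([a/r*np.sin(r),b/r*np.sin(r),np.cos(r)])
    R=np.array(s['tool_rot']);H=c['hand_eye']
    return np.array(s['position'])+R@H[:3,3],R@H[:3,:3]@d
def onz(n,u,v,z,s=None):
    o,d=ray(n,u,v,s);return o+d*(z-o[2])/d[2]
E
python3 - <<'E'
from h import *
for n,u,v,z,l in [('top',383.4,188,.09,'nose'),('top',384,201,.09,'line in'),('scene',153.6,278,.09,'nose'),('scene',144.4,266,.09,'line in'),
 ('top',170,180,.068,'collar'),('top',169,172.6,.068,'dash'),('top',166.4,178.2,.09,'shaft top'),('scene',349.2,139.4,.068,'dash'),('scene',342.4,136.6,.068,'collar'),('scene',345,129,.09,'shafttop')]: print(n,l,onz(n,u,v,z).round(4))
E
```

```text
top nose [ 0.5468 -0.3248  0.09  ]
top line in [ 0.5178 -0.3246  0.09  ]
scene nose [ 0.5478 -0.3277  0.09  ]
scene line in [ 0.5198 -0.3258  0.09  ]
top collar [0.5725 0.1576 0.068 ]
top dash [0.5901 0.1606 0.068 ]
top shaft top [0.5724 0.1598 0.09  ]
scene dash [0.5913 0.1591 0.068 ]
scene collar [0.5759 0.1554 0.068 ]
scene shafttop [0.5757 0.1579 0.09  ]
```

>>> jog_arm(
  hand=[0.085,0.085,0.085,0.085,0.085],
  travel=[
    [0.037,0.021,0],
    [0.037,0.021,0],
    [0.037,0.021,-0.005],
    [0.037,0.021,-0.005],
    [0.037,0.021,-0.005],
  ],
  yaw=[-0.03,-0.03,-0.03,-0.03,-0.03],
  grip_force=40,
)

```text
time_s: 0.78
position: [0.33, -0.4249, 0.2098]
tool_rot: [[0.994, 0.114, -0.0], [0.114, -0.994, 0.0], [-0.0, -0.0, -1.0]]
ft_force: [-0.2, -0.6, -0.8]
grip_width: 0.0849
gripper_force: 0.0
```

>>> jog_arm(
  hand=[0.085,0.085,0.085,0.085,0.085],
  travel=[
    [0.047,0.026,-0.01],
    [0.047,0.026,-0.01],
    [0.047,0.026,-0.01],
    [0.045,0.022,-0.01],
    [0,0,0],
  ],
  yaw=[-0.04,-0.04,-0.04,-0.03,0],
)

```text
time_s: 1.4
position: [0.5169, -0.3236, 0.1686]
tool_rot: [[1.0, -0.031, -0.001], [-0.031, -1.0, 0.002], [-0.001, -0.002, -1.0]]
ft_force: [-1.2, 0.6, -0.3]
grip_width: 0.0852
gripper_force: 0.0
```

Run:
```python
from h import *
import cv2
s=env.observe();im=env.get_image('wrist')[:,:,::-1]
print(s['time_s'],s['position'].round(4),np.degrees(np.arctan2(s['tool_rot'][1,0],s['tool_rot'][0,0])))
cv2.imwrite('pics/w1.png',im)
import pickle;pickle.dump(s,open('s1.pkl','wb'))
```

```text
1.4 [ 0.5169 -0.3236  0.1686] -1.7996431653496912
```

View pics/w1.png

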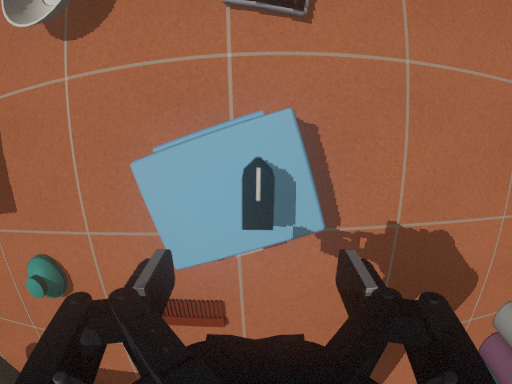

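Run:
```python
from h import *
import pickle;s=pickle.load(open('s1.pkl','rb'))
for l,u,v,z in [('line nose',258,168,.09),('line in',258,200,.09),('back',258.5,229.5,.09),('backL',243,229.5,.09),('backR',273.5,229.5,.09),('nosebottom',258.5,157,.054)]: print(l,onz('wrist',u,v,z,s).round(4))
```

```text
line nose [ 0.5455 -0.326   0.09  ]
line in [ 0.5193 -0.3252  0.09  ]
back [ 0.4933 -0.3249  0.09  ]
backL [ 0.4937 -0.312   0.09  ]
backR [ 0.4929 -0.3374  0.09  ]
nosebottom [ 0.5477 -0.3268  0.054 ]
```

The wrist view shows the knob with its rear edge at row 229 and its line at column 258. That puts its centre at about (0.515, -0.325), and the yaw already matches the tool. I'll descend and grip.

>>> jog_arm(
  hand=[0.07,0.06,0.06,0.06,0.06],
  travel=[
    [-0.002,-0.0017,-0.02],
    [0,0,-0.025],
    [0,0,-0.025],
    [0,0,-0.02],
    [0,0,0],
  ],
  yaw=[0,0,0,0,0],
)

```text
time_s: 2.08
position: [0.5116, -0.3278, 0.0792]
tool_rot: [[0.999, -0.036, -0.002], [-0.036, -0.999, 0.002], [-0.002, -0.002, -1.0]]
ft_force: [-0.2, -0.2, 0.9]
grip_width: 0.0601
gripper_force: 0.0
```

>>> jog_arm(
  hand=[0.01,0.01,0.01,0.01,0.01],
  travel=[
    [0,0,0],
    [0,0,0],
    [0,0,0],
    [0,0,0],
    [0,0,0],
  ],
  yaw=[0,0,0,0,0],
  grip_force=50,
)

```text
time_s: 2.7
position: [0.5132, -0.3279, 0.0815]
tool_rot: [[0.999, -0.035, 0.001], [-0.035, -0.999, -0.002], [0.001, 0.002, -1.0]]
ft_force: [-2.0, 0.9, 6.7]
grip_width: 0.0236
gripper_force: 49.0
```

>>> jog_arm(
  hand=[0.01,0.01,0.01,0.01,0.01],
  travel=[
    [0,0,0.01],
    [0,0,0.03],
    [0,0,0.04],
    [0,0,0.03],
    [0,0,0],
  ],
  yaw=[0,0,0,0,0],
)

```text
time_s: 3.32
position: [0.5136, -0.3281, 0.1929]
tool_rot: [[0.999, -0.035, 0.004], [-0.035, -0.999, -0.004], [0.004, 0.004, -1.0]]
ft_force: [0.2, 1.2, -1.5]
grip_width: 0.0232
gripper_force: 49.1
```

>>> jog_arm(
  hand=[0.01,0.01,0.01,0.01,0.01],
  travel=[
    [0.005,0.04,0],
    [0.005,0.045,0],
    [0.005,0.045,0],
    [0.005,0.045,0],
    [0.005,0.045,0],
  ],
  yaw=[0.02,0.02,0.02,0.02,0.02],
)

```text
time_s: 3.95
position: [0.5375, -0.1059, 0.1891]
tool_rot: [[0.998, 0.065, -0.002], [0.065, -0.998, 0.001], [-0.002, -0.001, -1.0]]
ft_force: [0.8, 0.7, -0.3]
grip_width: 0.0236
gripper_force: 49.1
```

>>> jog_arm(
  hand=[0.01,0.01,0.01,0.01,0.01],
  travel=[
    [0.005,0.045,0],
    [0.005,0.045,0],
    [0.005,0.045,0],
    [0.005,0.035,0],
    [0,0,0],
  ],
  yaw=[0.02,0.02,0.02,0.02,0],
)

```text
time_s: 4.58
position: [0.5574, 0.0645, 0.1891]
tool_rot: [[0.989, 0.148, -0.002], [0.148, -0.989, 0.0], [-0.002, -0.001, -1.0]]
ft_force: [0.0, -0.5, -0.7]
grip_width: 0.0236
gripper_force: 49.1
```

Run:
```python
from h import *
import cv2
s=env.observe();im=env.get_image('wrist')[:,:,::-1]
print(s['time_s'],s['position'].round(4),np.degrees(np.arctan2(s['tool_rot'][1,0],s['tool_rot'][0,0])),s['grip_width'],s['gripper_force'])
cv2.imwrite('pics/w2.png',cv2.resize(im[60:360,100:412],(780,750),interpolation=cv2.INTER_CUBIC)[:600])
import pickle;pickle.dump(s,open('s2.pkl','wb'))
```

```text
4.575 [0.5574 0.0645 0.1891] 8.488850170192462 0.023557156578846276 49.122485941043124
```

View pics/w2.png

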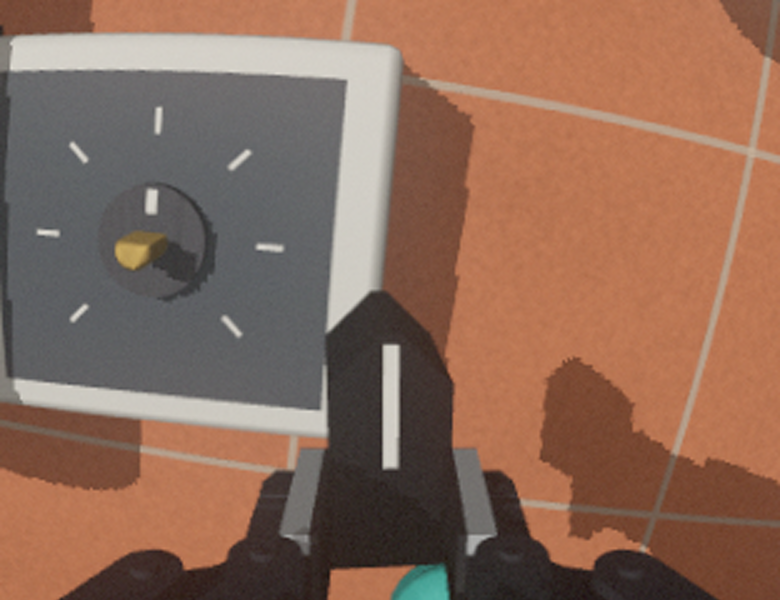

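Run:
```python
from h import *
import pickle;s=pickle.load(open('s2.pkl','rb'))
f=lambda u,v,z:onz('wrist',100+u/2.5,60+v/2.5,z,s)
zt=s['position'][2]+.0085
for l,u,v,z in [('collar',154.5,240,.068),('cL',98,240,.068),('cR',207,240,.068),('cT',153,183,.068),('cB',154,298,.067),('dash',152,201,.068),('shafttop',133,257,.09),('tickT',158,120,.062),('tickL',48,232,.062),('tickR',270,247,.062),('TL',79,152,.062),('TR',239,159,.062),('BL',79,313,.062),('BR',231,327,.062)]: print(l,f(u,v,z).round(4))
R=s['tool_rot'];P=s['position']
for l,u,v,z in [('ln',391,345,zt),('li',391,468,zt),('nosebot',378,290,zt-.036)]: print(l,f(u,v,z).round(4),(R.T@(f(u,v,z)-P)).round(4))
```

```text
collar [0.576  0.1573 0.068 ]
cL [0.5733 0.1805 0.068 ]
cR [0.5786 0.1366 0.068 ]
cT [0.5976 0.1597 0.068 ]
cB [0.553  0.1562 0.067 ]
dash [0.5908 0.1595 0.068 ]
shafttop [0.5738 0.1583 0.09  ]
tickT [0.621 0.162 0.062]
tickL [0.5728 0.2053 0.062 ]
tickR [0.5778 0.1133 0.062 ]
TL [0.606  0.1936 0.062 ]
TR [0.6096 0.1289 0.062 ]
BL [0.5407 0.19   0.062 ]
BR [0.544  0.1254 0.062 ]
ln [0.5899 0.0694 0.1976] [ 0.0328 -0.     -0.0086]
li [0.5629 0.0653 0.1976] [ 0.0055  0.     -0.0085]
nosebot [0.5917 0.0727 0.1616] [ 0.0351 -0.003   0.0274]
```

The dryer is to the left. The collar is at (154,240) and the dash at (152,201), nearly along +x. The held knob's line is at column 391, but its lower nose is at 378, so it may be tilted sideways. I'll brighten a crop to check.

Run:
```python
from h import *
import cv2
a=cv2.imread('pics/w2.png')[270:590,260:520]
a=np.clip((a/255.)**.45*255,0,255).astype('uint8');a=cv2.resize(a,(487,600),interpolation=cv2.INTER_CUBIC)
cv2.imwrite('pics/w2c.png',a)
```

```text
(no output)
```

View pics/w2c.png

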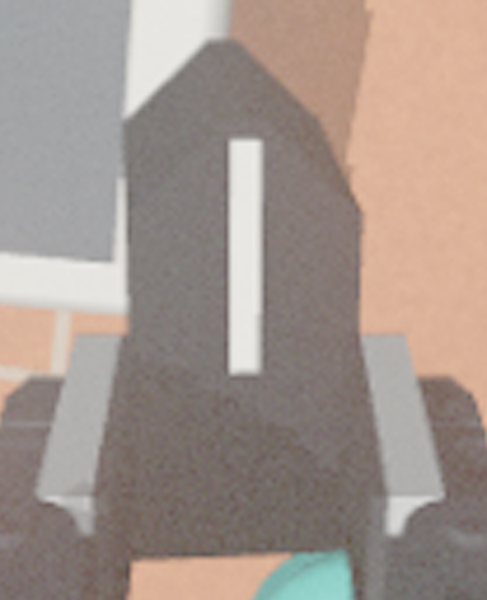

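The crop confirms that the knob leans sideways by about 0.08 rad, with its underside 3 mm towards world +y. I'll aim the socket mouth at the shaft, let it settle there, then regrip squarely.

>>> jog_arm(
  hand=[0.01,0.01,0.01,0.01,0.01],
  travel=[
    [0.005,0.03,0],
    [0.005,0.03,0],
    [0.0055,0.032,-0.02],
    [0,0,-0.02],
    [0,0,-0.02],
  ],
  yaw=[-0.03,-0.03,-0.032,0,0],
)

```text
time_s: 5.25
position: [0.5733, 0.1535, 0.1289]
tool_rot: [[0.999, 0.052, -0.001], [0.052, -0.999, -0.0], [-0.001, 0.0, -1.0]]
ft_force: [0.9, 0.4, -0.8]
grip_width: 0.0235
gripper_force: 49.2
```

>>> jog_arm(
  hand=[0.01,0.01,0.01,0.01,0.01],
  travel=[
    [0,0,0],
    [0,0,0],
    [0,0,0],
    [0,0,0],
    [0,0,0],
  ],
  yaw=[0,0,0,0,0],
)

```text
time_s: 5.88
position: [0.5735, 0.1545, 0.1304]
tool_rot: [[0.999, 0.053, 0.0], [0.053, -0.999, 0.0], [0.0, -0.0, -1.0]]
ft_force: [-0.0, -0.6, 0.1]
grip_width: 0.0233
gripper_force: 49.2
```

Run:
```python
from h import *
import cv2
s=env.observe();im=env.get_image('wrist')[:,:,::-1];sc=env.get_image('scene')[:,:,::-1]
print(s['time_s'],s['position'].round(4),np.degrees(np.arctan2(s['tool_rot'][1,0],s['tool_rot'][0,0])))
g=lambda a:np.clip((a/255.)**.6*255,0,255).astype('uint8')
A=cv2.resize(im[120:320,155:355],(500,500),interpolation=cv2.INTER_CUBIC);B=cv2.resize(sc[90:170,320:368],(300,500),interpolation=cv2.INTER_CUBIC)
cv2.imwrite('pics/w3.png',g(np.hstack([A,B])))
```

```text
5.875 [0.5735 0.1545 0.1304] 3.025484336175235
```

View pics/w3.png

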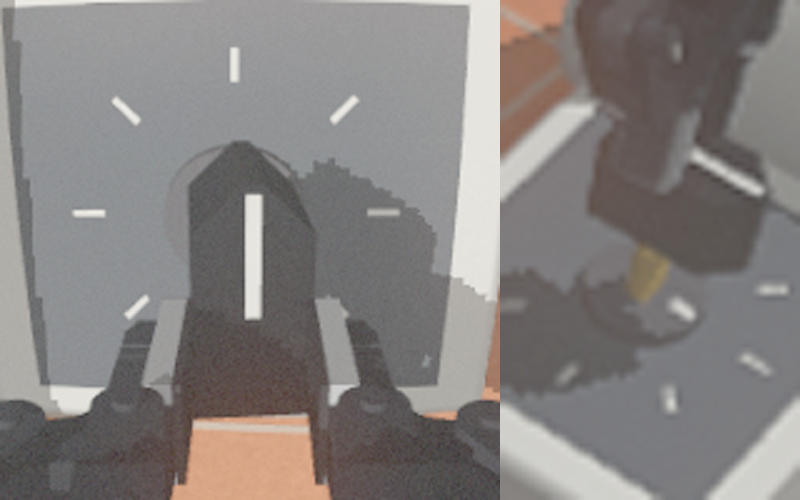

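Run:
```python
from h import *
s=env.observe();print(s['position'].round(4))
f=lambda u,v,z:onz('wrist',155+u/2.5,120+v/2.5,z,s)
P=lambda u,v:f(u,v,.062)
L,R,T,UL,UR=P(89,213),P(383,212),P(234,65),P(125,110),P(344,109)
print(((L+R)/2).round(4),T.round(4),UL.round(4),UR.round(4))
zb=s['position'][2]-.0275
print('nosebot',f(240,142,zb).round(4),'corners',f(190,187,zb).round(4),f(291,180,zb).round(4))
print('coll L/R',f(166,212,.068).round(4))
```

```text
[0.5735 0.1545 0.1302]
[0.5751 0.1598 0.062 ] [0.6208 0.1624 0.062 ] [0.6058 0.1944 0.062 ] [0.6094 0.1291 0.062 ]
nosebot [0.6078 0.1595 0.1027] corners [0.5957 0.1713 0.1027] [0.5988 0.1464 0.1027]
coll L/R [0.5763 0.1807 0.068 ]
```

Yaw matches: the ticks and the line are parallel. The socket mouth is within 2 mm in y, so I'll shift it and lower.

>>> jog_arm(
  hand=[0.01,0.01,0.01,0.01,0.01],
  travel=[
    [0,0.002,-0.004],
    [0,0,-0.004],
    [0,0,-0.004],
    [0,0,-0.003],
    [0,0,-0.003],
  ],
  yaw=[0,0,0,0,0],
)

```text
time_s: 6.6
position: [0.5734, 0.1565, 0.1119]
tool_rot: [[0.999, 0.053, -0.0], [0.053, -0.999, 0.0], [-0.0, -0.0, -1.0]]
ft_force: [0.3, 0.4, -0.3]
grip_width: 0.0231
gripper_force: 49.2
```

>>> jog_arm(
  hand=[0.01,0.01,0.01,0.01,0.01],
  travel=[
    [0,0,-0.002],
    [0,0,-0.002],
    [0,0,-0.002],
    [0,0,-0.001],
    [0,0,-0.001],
  ],
  yaw=[0,0,0,0,0],
)

```text
time_s: 7.22
position: [0.5735, 0.1565, 0.1041]
tool_rot: [[0.999, 0.053, 0.0], [0.053, -0.999, 0.0], [0.0, -0.0, -1.0]]
ft_force: [0.0, -0.6, -0.1]
grip_width: 0.0237
gripper_force: 49.2
```

The knob is almost home with no side load. I'll release it to settle, centre the gripper and regrip.

>>> jog_arm(
  hand=[0.05,0.05,0.05,0.05,0.05],
  travel=[
    [0,0,0],
    [0,0,0],
    [0.001,0.0015,0],
    [0.001,0.0013,-0.002],
    [0,0,-0.002],
  ],
  yaw=[0,0,0,0,0],
)

```text
time_s: 7.85
position: [0.5755, 0.1594, 0.0999]
tool_rot: [[0.999, 0.053, -0.0], [0.053, -0.999, 0.0], [-0.0, -0.0, -1.0]]
ft_force: [0.1, -0.3, -0.5]
grip_width: 0.0504
gripper_force: 0.0
```

Run:
```python
from h import *
import cv2
s=env.observe();im=env.get_image('wrist')[:,:,::-1];sc=env.get_image('scene')[:,:,::-1]
print(s['time_s'],s['position'].round(4),s['grip_width'],s['ft_force'])
g=lambda a:np.clip((a/255.)**.6*255,0,255).astype('uint8')
A=cv2.resize(im[120:320,155:355],(500,500),interpolation=cv2.INTER_CUBIC);B=cv2.resize(sc[90:170,320:368],(300,500),interpolation=cv2.INTER_CUBIC)
cv2.imwrite('pics/w4.png',g(np.hstack([A,B])))
```

```text
7.85 [0.5755 0.1594 0.0999] 0.05039595680174041 [ 0.0881701  -0.29366462 -0.49293827]
```

View pics/w4.png

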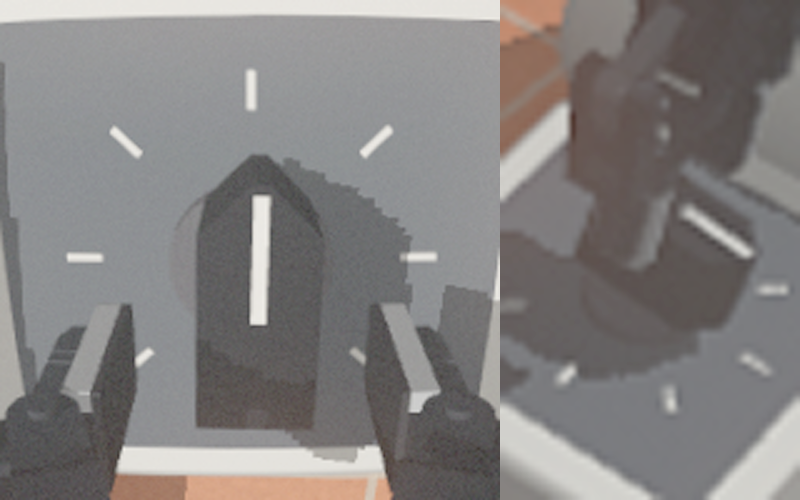

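The knob now stands upright on the shaft, with its line at columns 259–262 and parallel to the top tick. The gripper is about 1.4 mm off to +y, so I'll correct that, regrip and press.

>>> jog_arm(
  hand=[0.05,0.01,0.01,0.01,0.01],
  travel=[
    [0,-0.0015,-0.001],
    [0,0,0],
    [0,0,0],
    [0,0,0],
    [0,0,0],
  ],
  yaw=[-0.015,0,0,0,0],
  grip_force=60,
)

```text
time_s: 8.57
position: [0.5755, 0.1577, 0.0993]
tool_rot: [[0.999, 0.038, 0.0], [0.038, -0.999, -0.0], [0.0, 0.0, -1.0]]
ft_force: [-0.5, -0.4, 3.7]
grip_width: 0.0237
gripper_force: 59.7
```

>>> jog_arm(
  hand=[0.01,0.01,0.01,0.01,0.01],
  travel=[
    [0,0,-0.002],
    [0,0,-0.002],
    [0,0,-0.001],
    [0,0,0],
    [0,0,0],
  ],
  yaw=[0,0,0,0,0],
)

```text
time_s: 9.2
position: [0.5756, 0.1578, 0.0948]
tool_rot: [[0.999, 0.038, 0.001], [0.038, -0.999, -0.0], [0.001, 0.0, -1.0]]
ft_force: [-2.9, -1.4, 8.2]
grip_width: 0.024
gripper_force: 60.4
```

>>> jog_arm(
  hand=[0.01,0.01,0.01,0.01,0.01],
  travel=[
    [0,0,-0.001],
    [0,0,-0.001],
    [0,0,-0.001],
    [0,0,0],
    [0,0,0],
  ],
  yaw=[0,0,0,0,0],
)

```text
time_s: 9.82
position: [0.5757, 0.1578, 0.093]
tool_rot: [[0.999, 0.038, 0.002], [0.038, -0.999, -0.0], [0.002, 0.0, -1.0]]
ft_force: [-5.2, -1.4, 17.1]
grip_width: 0.0237
gripper_force: 61.4
```

Run:
```python
from h import *
import cv2
s=env.observe();im=env.get_image('wrist')[:,:,::-1];sc=env.get_image('scene')[:,:,::-1]
print(s['time_s'],s['position'].round(4),s['grip_width'],s['ft_force'])
g=lambda a:np.clip((a/255.)**.6*255,0,255).astype('uint8')
A=cv2.resize(im[120:320,155:355],(500,500),interpolation=cv2.INTER_CUBIC);B=cv2.resize(sc[90:170,320:368],(300,500),interpolation=cv2.INTER_CUBIC)
cv2.imwrite('pics/w5.png',g(np.hstack([A,B])))
```

```text
9.825 [0.5757 0.1578 0.093 ] 0.023749094856792233 [-5.18475721 -1.43043962 17.10417683]
```

View pics/w5.png

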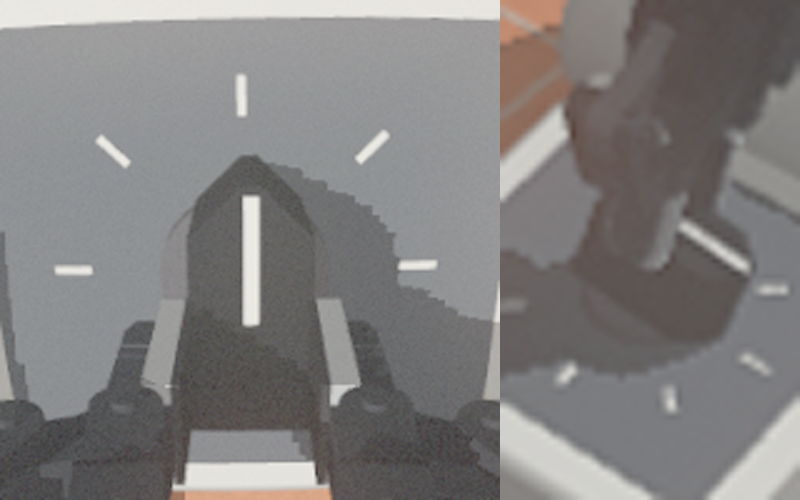

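The knob is upright and square in the grip. The TCP has dropped 6.3 mm since the regrip, and 17 N is more than the spring's 11 N maximum, so the shaft is at its stop. I'm handing in.

```bash
python3 -c "
from rig import env
print(env.close_job())"
```

```text
the job is handed in; nothing more can be done
None
```

I handed in the job with the knob lined up and fully home on the D-shaft, pressed to its bottom stop at about 17 N and still gripped at about 60 N; the hand-in gave no verdict.

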